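# Line up the guitar slides by height

### The job

Set the four steel guitar slides out for display: stand each one upright in the middle of its own cork spot on the dark board, in order of height, with the shortest on the spot next to the clip stand that holds the green pick and the tallest on the spot farthest from it. Leave the other goods lying where they are.

Things in the scene. Friction and masses are not known exactly. Their poses are not given: they have to be found in the camera images.
- slide_28: shortest steel guitar slide: plain open tube standing on end, 28 mm high, 24 mm outside diameter, 3 mm wall, about 45 g, loose; origin at the centre of its lower end, z along the tube (up)
- slide_41: second shortest steel guitar slide: plain open tube standing on end, 41 mm high, 27 mm outside diameter, 3 mm wall, about 75 g, loose; origin at the centre of its lower end, z along the tube (up)
- slide_54: second tallest steel guitar slide: plain open tube standing on end, 54 mm high, 30 mm outside diameter, 3 mm wall, about 110 g, loose; origin at the centre of its lower end, z along the tube (up)
- slide_67: tallest steel guitar slide: plain open tube standing on end, 67 mm high, 33 mm outside diameter, 3 mm wall, about 155 g, loose; origin at the centre of its lower end, z along the tube (up)
- spot_a: round cork spot, 52 mm across, 2 mm thick, fixed on the dark wooden display board (12 mm thick, 90 mm wide, 480 mm long, lying on the counter); number 1 of a straight row of four, counted along the board's length, 70 mm from centre to centre; origin at the centre of its underside on the board, so its top is 2 mm above the origin and 14 mm above the counter
- spot_b: round cork spot, 52 mm across, 2 mm thick, fixed on the dark wooden display board (12 mm thick, 90 mm wide, 480 mm long, lying on the counter); number 2 of a straight row of four, counted along the board's length, 70 mm from centre to centre; origin at the centre of its underside on the board, so its top is 2 mm above the origin and 14 mm above the counter
- spot_c: round cork spot, 52 mm across, 2 mm thick, fixed on the dark wooden display board (12 mm thick, 90 mm wide, 480 mm long, lying on the counter); number 3 of a straight row of four, counted along the board's length, 70 mm from centre to centre; origin at the centre of its underside on the board, so its top is 2 mm above the origin and 14 mm above the counter
- spot_d: round cork spot, 52 mm across, 2 mm thick, fixed on the dark wooden display board (12 mm thick, 90 mm wide, 480 mm long, lying on the counter); number 4 of a straight row of four, counted along the board's length, 70 mm from centre to centre; origin at the centre of its underside on the board, so its top is 2 mm above the origin and 14 mm above the counter
- clip_stand: chrome spring clip stand, round base 36 mm across, its jaws pinching a green pick upright, 83 mm high in all; fixed on the board in line with the row, 90 mm beyond the centre of either the first or the last spot (this changes from start to start); origin at the centre of its base's underside, on the board
- kazoo: bamboo kazoo, 105 mm long along its x, 20 mm thick, 24 mm high at its steel turret, lying loose in the middle of the slides; origin: centre of its underside; not part of the job. The other small goods (tuning fork and harmonica between the slides, finger cymbals to one side, round pitch pipe on the board's end) are samples fixed in place, at most 20 mm high

How it is judged:
By the outcome, as a careful person would: the job done as asked, in the order asked, and still so for the second after the job is handed in, with the robot touching nothing.
It also fails if it takes over 96 s, if anything falls off the work surface, if the arm or the gripper's body presses on something with over 40 N, if the wrist force passes 120 N, or if a joint passes its speed limit or range.

### The arm

A 6-joint arm with a two-finger parallel gripper is mounted at the origin on the work surface. World frame = base frame: x ahead of the robot, y to its left, z up, the work surface at z = 0. Lengths are in mm, angles in rad, forces in N, time in s.
With the tool pointing down it reaches from about 350 to 875 mm from the base axis. Payload 15.5 kg.
Tool frame: the origin (TCP) lies on the centre line of the jaws, within the pads' length; the fingertips stand 14 mm ahead of it and the grasp point (between the pads) lies 5 mm behind it; z points along the fingers, y is the direction in which the jaws open and shut (so a half turn about z gives the same grasp; the last joint's range is limited). The gripper opens to 85 mm and grips with 20 to 120 N. Pads are 22 mm wide; open, the fingers measure 114 mm over their backs; the gripper's body (76 mm by 85 mm) begins 54 mm behind the grasp point. The pads swing forward as they close: fully open they stand 13 mm farther back than shut.
Start: joints at [1.194, 0.494, 1.345, -0, 1.302, -0.096], TCP at [173.198, 600.524, 245.277] pointing down, gripper open.
Joint ranges: [-2.91, 2.91], [-0.82, 2.16], [0.22, 2.67], [-1.22, 4.37], [0.12, 2.79], [-3.08, 3.08]. Speed limits (rad/s): [1.89, 1.89, 2.57, 3.01, 3.01, 3.01].

### API

Orientations are given as a unit quaternion [x, y, z, w].
In Python, from bench import env gives the robot as it stands.
- The arm moves only by the shell command python3 -m handwheel 'ROWS'. ROWS is JSON, a list of rows, each an object with "offset": the shift along the world's x, y, z in units of 40 mm (1.0 is 40 mm), a list of three; "yaw": the turn about the world's z in units of 5 degrees (1.0 is 5 degrees); "jaw": the closure, from -1 (fully open) to 1 (shut), so that 0 is half open. In form: [{"offset": [tx, ty, tz], "yaw": yaw, "jaw": jaw}, ...]. A call has exactly 8 rows; each row shifts and turns the commanded pose from where the row before left it; what a row does not reach is not made up. A row lasts 1/8 s, in which the tool goes at most 62.5 mm and 10.7 degrees, less where a joint would pass 70% of its speed; a pose out of reach is approached as far as the arm can. A call is refused whole if a number of a shift passes 1 or a number of a turn 1, either way. A call with a gripper value outside its range is refused whole. The fingers move at their own pace and stop on an object; the grip force is fixed at half the most. Time passes only in rows, so rows that do not move let the fingers close, or fill a call up. It gives the time, the measured TCP pose, the force and the opening at its end, in the units of the state.
- env.read_state(): the state, without advancing time (a new reading comes with each control period).
- env.camera(name): name is "side" or "top"; returns a dict with "frame" (420x560x3 uint8, red, green, blue), "fx", "fy", "cx", "cy" (pixels), "world_to_cam" (4x4, takes a point from world to camera coordinates). Camera axes: x right, y up, looking along -z (the intrinsics and any distortion apply to the point x, -y, -z); pixel columns grow to the right and rows downward; lengths in mm; the calibration is good to about 2 mm. A picture is of the moment at which its call begins. There is no depth.
- env.sign_off(): hands the job in, once; it reports no verdict.
Trained networks look in the newest picture that a camera, given by its name, has taken for a name from the list of things; names that differ only in an ending like _2 or _b are one class to them, and where a whole thing is asked for, a point or a joint stands for the part that bears it (a point fixed in the world has none). Each returns a list of dicts, best first, with "conf" (0 to 1); they miss things now and then, are a little off and sometimes report something else, mostly with a low value. They report only what shows in the picture. A call takes as long as a camera call.
- env.silhouettes(camera, name): "mask" (420x560 bool, what is visible of it) and "centre" ([column, row] in pixels, amid what is visible of it).
- env.pinpoint(camera, name): "centre" ([column, row] in pixels: a listed point, or the origin of a listed thing).
The state is a dict: "time": time; "joint_positions": joint angles; "joint_velocities": joint speeds; "joint_efforts": joint torques, N m; "tcp_pos": TCP position; "tcp_rot": TCP orientation; "force": force on the tool from outside, world axes, zero at the start; "torque": the same for the moment, N m; "gripper_width": opening from 0.0 (shut) to 1.0 (fully open).
Only numpy, scipy, OpenCV 4.12 (cv2) and the standard library are available. Lean on these libraries where they do the work, as an engineer would, in place of code of your own. Each camera call takes 0.05 s, during which the arm holds its last target. There are 200 camera calls.

## Working session

There is one attempt and no reset: what is moved stays moved. The work goes in short steps, Python scripts to look and compute and a shell command to move; the robot and the scene stay as the last step left them, time stands still between calls to the robot, and variables do not carry over. Pictures are saved under pics/ and viewed, about 12 in all and at most 16, crops included, and the job is handed in when it is done.

```bash
ls; mkdir -p pics; cat > h.py <<'E'
import numpy as np, cv2
from bench import env
def ray(c,px):
    M=np.array(c["world_to_cam"]);R,t=M[:3,:3],M[:3,3]
    d=np.array([(px[0]-c["cx"])/c["fx"],-(px[1]-c["cy"])/c["fy"],-1.])
    return -R.T@t, R.T@d
def onz(c,px,z):
    o,d=ray(c,px); return o+d*(z-o[2])/d[2]
def proj(c,p):
    M=np.array(c["world_to_cam"]);q=M[:3,:3]@np.array(p,float)+M[:3,3]
    return np.array([c["cx"]+c["fx"]*q[0]/-q[2], c["cy"]+c["fy"]*-q[1]/-q[2]])
def save(c,n): cv2.imwrite("pics/"+n+".png",c["frame"][:,:,::-1])
E
python3 - <<'E'
from h import *
Z=dict(slide_28=0,slide_41=0,slide_54=0,slide_67=0,spot_a=12,clip_stand=12,kazoo=0)
for cam in("top","side"):
    c=env.camera(cam);save(c,cam+"0")
    print(cam,{k:v for k,v in c.items() if k not in("frame",)},ray(c,(280,210))[0].round())
    for n,z in Z.items():
        for r in env.pinpoint(cam,n)[:4]: print(n,round(r["conf"],2),np.round(r["centre"],1),onz(c,r["centre"],z).round(1))
s=env.read_state();print(s["tcp_pos"],s["tcp_rot"],s["time"],s["gripper_width"])
E
```

```text
pics
top {'fx': 445.5453898727416, 'fy': 445.5453898727416, 'cx': 289.4822656474906, 'cy': 210.662311034427, 'world_to_cam': array([[-2.64126726e-02, -9.99578592e-01,  1.20419527e-02,
         8.57516583e+00],
       [ 9.87815038e-01, -2.42498260e-02,  1.53731571e-01,
        -5.44859998e+02],
       [-1.53374772e-01,  1.59556837e-02,  9.88039268e-01,
        -7.54558736e+02],
       [ 0.00000000e+00,  0.00000000e+00,  0.00000000e+00,
         1.00000000e+00]])} [423.   7. 829.]
slide_28 0.85 [424.5 255.9] [ 460.1 -255.     0. ]
slide_28 0.71 [244.4 250.8] [478.1  79.6   0. ]
slide_28 0.58 [153.5 252.9] [478.6 247.5   0. ]
slide_41 0.85 [424.5 255.9] [ 460.1 -255.     0. ]
slide_41 0.71 [244.4 250.8] [478.1  79.6   0. ]
slide_41 0.58 [153.5 252.9] [478.6 247.5   0. ]
slide_54 0.85 [424.5 255.9] [ 460.1 -255.     0. ]
slide_54 0.71 [244.4 250.8] [478.1  79.6   0. ]
slide_54 0.58 [153.5 252.9] [478.6 247.5   0. ]
slide_67 0.85 [424.5 255.9] [ 460.1 -255.     0. ]
slide_67 0.71 [244.4 250.8] [478.1  79.6   0. ]
slide_67 0.58 [153.5 252.9] [478.6 247.5   0. ]
spot_a 0.84 [291.1 158.2] [6
[... 1270 characters left out ...]
. ]
slide_54 0.57 [267.8 370.4] [478.6 247.3   0. ]
slide_67 0.85 [352.5 152.9] [ 464.3 -244.7    0. ]
slide_67 0.77 [352.6 210.5] [428.4 -88.2   0. ]
slide_67 0.77 [304.5 277.9] [472.7  82.1   0. ]
slide_67 0.57 [267.8 370.4] [478.6 247.3   0. ]
spot_a 0.88 [242.7 182.1] [651.  -79.8  12. ]
spot_a 0.82 [217.9 236. ] [643.3  56.7  12. ]
spot_a 0.64 [199.4 270.5] [643.3 132.2  12. ]
spot_a 0.63 [228.2 205.8] [653.9 -14.1  12. ]
clip_stand 0.6 [258.6 149.1] [ 655.2 -179.6   12. ]
kazoo 0.6 [327.4 246.3] [452.7   7.1   0. ]
kazoo 0.31 [257.5 149.9] [ 661.8 -188.5    0. ]
[173.22449342 600.53269015 245.30157061] [1.39951455e-01 9.90158366e-01 2.07268624e-05 2.45702822e-05] 0.8 0.9972772696583424
```

View pics/top0.png

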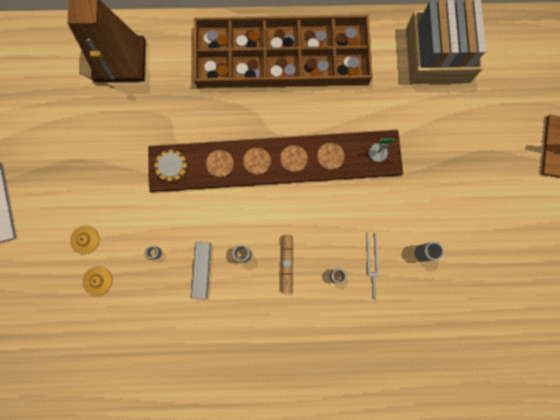

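View pics/side0.png

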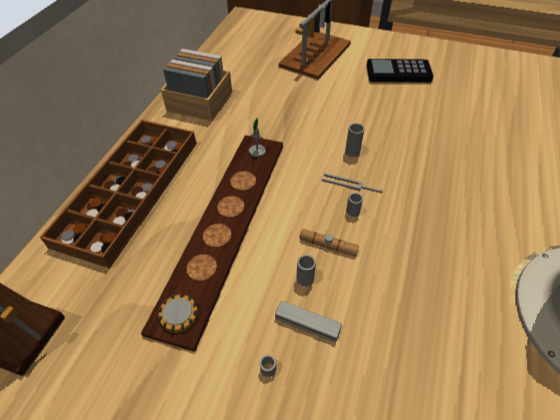

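The top view shows the slides, in pixels: 28 at (153,253), 54 at (242,255), 41 at (337,276) and 67 at (428,252). The clip stand is at the right end (378,152), so the shortest goes at y≈-82. The side view agrees, so I'll refine with silhouette fits.

```bash
cat > fit.py <<'E'
from h import *
from scipy.optimize import minimize
D=dict(slide_28=(28,12),slide_41=(41,13.5),slide_54=(54,15),slide_67=(67,16.5))
T=np.linspace(0,2*np.pi,40)
def hullmask(c,x,y,z0,h,r):
    P=np.array([proj(c,(x+r*np.cos(t),y+r*np.sin(t),z)) for z in(z0,z0+h) for t in T])
    m=np.zeros((420*4,560*4),np.uint8)
    cv2.fillConvexPoly(m,cv2.convexHull(np.round(P*4+1.5).astype(np.int32)),1)
    return cv2.resize(m.astype(np.float32),(560,420),interpolation=cv2.INTER_AREA)
def fit(guess,z0,cams=("top","side")):
    """guess: name->(x,y). prints xy per camera by silhouette fit"""
    for cam in cams:
        c=env.camera(cam); S=env.silhouettes(cam,"slide_28")
        for n,g in guess.items():
            h,r=D[n]; e=proj(c,(*g,z0+h/2))
            S2=[s for s in S if np.linalg.norm(np.array(s["centre"])-e)<16]
            if not S2: print(cam,n,"missed");continue
            m=S2[0]["mask"].astype(np.float32)
            f=lambda p:np.abs(hullmask(c,*p,z0,h,r)-m).sum()
            o=minimize(f,g,method="Nelder-Mead",options=dict(initial_simplex=[np.add(g,d) for d in((-6,-6),(8,0),(0,8))],xatol=.1))
            print(cam,n,round(S2[0]["conf"],2),o.x.round(1),"err",round(o.fun/m.sum(),2))
E
python3 - <<'E'
from fit import *
fit(dict(slide_28=(479,247),slide_54=(475,80),slide_41=(428,-88),slide_67=(463,-248)),0)
for cam in("top","side"):
    c=env.camera(cam); 
    P=[onz(c,s["centre"],14)[:2] for s in env.silhouettes(cam,"spot_a") if s["conf"]>.4]
    P=np.array(sorted(P,key=lambda p:p[1])); print(cam,P.round(1).tolist())
    k=np.arange(len(P)); print(np.polyfit(k,P[:,0],1),np.polyfit(k,P[:,1],1))
E
```

```text
top slide_28 0.67 [479.4 244.3] err 0.46
top slide_54 0.53 [471.6  81.8] err 0.6
top slide_41 0.56 [428.2 -88.9] err 0.64
top slide_67 0.67 [ 466.3 -251.3] err 0.08
side slide_28 missed
side slide_54 0.96 [471.6  83.5] err 0.08
side slide_41 0.62 [427.8 -85.5] err 0.24
side slide_67 0.65 [ 465.8 -246.8] err 0.11
top [[653.9, -91.0], [651.6, -5.7], [647.7, 53.0], [644.4, 122.0]]
[ -3.22970713 654.2493526 ] [ 69.78981829 -85.09965585]
side [[657.6, -79.9], [650.5, -10.6], [647.2, 54.9], [644.3, 128.4]]
[ -4.2978095  656.33601939] [ 69.04768896 -80.36947103]
```

```bash
python3 -m handwheel '[{"offset":[1,-1,0],"yaw":-1,"jaw":-0.2},{"offset":[1,-1,0],"yaw":-1,"jaw":-0.2},{"offset":[1,-1,0],"yaw":-1,"jaw":-0.2},{"offset":[1,-1,0],"yaw":-1,"jaw":-0.2},{"offset":[1,-1,0],"yaw":-1,"jaw":-0.2},{"offset":[1,-1,0],"yaw":-1,"jaw":-0.2},{"offset":[1,-1,0],"yaw":-1,"jaw":-0.2},{"offset":[0,-1,0],"yaw":-1,"jaw":-0.2}]'
```

```text
time: 2.2
tcp_pos: [455.7, 279.0, 245.2]
tcp_rot: [0.472, 0.882, 0.0, 0.001]
force: [0.8, -0.3, 0.1]
gripper_width: 0.6
```

```bash
cat > seg.py <<'E'
from fit import *
def grey(c,g,z0,h,R=26):
    hsv=cv2.cvtColor(c["frame"],cv2.COLOR_RGB2HSV)
    e=proj(c,(*g,z0+h/2)); yy,xx=np.mgrid[:420,:560]
    m=((hsv[...,1]<95)&(np.hypot(xx-e[0],yy-e[1])<R)).astype(np.uint8)
    m=cv2.morphologyEx(m,cv2.MORPH_OPEN,np.ones((2,2),np.uint8))
    n,l,st,_=cv2.connectedComponentsWithStats(m)
    if n<2: return None
    i=1+st[1:,4].argmax(); cs,_=cv2.findContours((l==i).astype(np.uint8),0,2)
    o=np.zeros_like(m); cv2.drawContours(o,cs,-1,1,-1); return o.astype(np.float32)
def gfit(guess,z0=0,cams=("top","side")):
    for cam in cams:
        c=env.camera(cam)
        for n,g in guess.items():
            h,r=D[n]; m=grey(c,g,z0,h)
            if m is None: print(cam,n,"none");continue
            f=lambda p:np.abs(hullmask(c,*p,z0,h,r)-m).sum()
            o=minimize(f,g,method="Nelder-Mead",options=dict(initial_simplex=[np.add(g,d) for d in((-6,-6),(8,0),(0,8))],xatol=.1))
            print(cam,n,o.x.round(1),"err",round(o.fun/m.sum(),2),int(m.sum()))
def spots(cam):
    c=env.camera(cam); f=c["frame"].astype(int); P=[]
    yy,xx=np.mgrid[:420,:560]
    for k in range(4):
        e=proj(c,(655-3.7*k,-82+69.6*k,14)); m=(f[...,0]>105)&(np.hypot(xx-e[0],yy-e[1])<18)
        w=m[...]; p=onz(c,(xx[w].mean(),yy[w].mean()),14); P.append(p[:2])
    print(cam,np.round(P,1).tolist())
E
python3 - <<'E'
from seg import *
gfit(dict(slide_28=(479,246),slide_54=(472,82),slide_41=(428,-87),slide_67=(466,-250)))
spots("top");spots("side")
c=env.camera("top");save(c,"t1");s=env.camera("side")
a=np.hstack([cv2.resize(x,None,fx=3,fy=3,interpolation=0) for x in(c["frame"][225:295,110:230],s["frame"][335:405,220:340])])
cv2.imwrite("pics/c1.png",a[:,:,::-1])
E
```

```text
top slide_28 [477.4 243. ] err 0.14 183
top slide_54 [470.3  80.8] err 0.07 276
top slide_41 [425.8 -91. ] err 0.08 215
top slide_67 [ 464.  -252.7] err 0.1 462
side slide_28 [481.9 239.4] err 0.68 1042
side slide_54 [463.1  96.7] err 0.73 2114
side slide_41 [453.4 -75.8] err 0.81 1785
side slide_67 [ 441.2 -233.5] err 0.74 2125
top [[652.9, -86.0], [649.8, -16.1], [646.6, 53.8], [643.3, 123.6]]
side [[644.7, -50.7], [644.2, -23.6], [644.4, 65.6], [645.1, 128.9]]
```

View pics/c1.png

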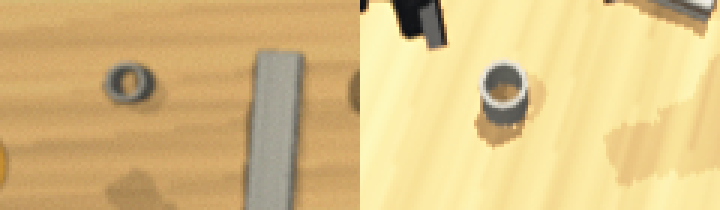

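Side view in the crop: the 28 slide stands at about (267,367), clear of the jaws. The top-camera fits are clean, and the side camera differs from them by a constant (+2,+5) mm. I'll use the mean for picking, and top-camera differences for placing.

```bash
python3 -m handwheel '[{"offset":[0.3,-0.42,0],"yaw":-1,"jaw":-0.2},{"offset":[0.27,-0.42,-0.5],"yaw":-1,"jaw":-0.2},{"offset":[0,0,-0.7],"yaw":-1,"jaw":-0.2},{"offset":[0,0,-0.8],"yaw":-1,"jaw":-0.2},{"offset":[0,0,-0.9],"yaw":-1,"jaw":-0.2},{"offset":[0,0,-0.9],"yaw":-1,"jaw":-0.2},{"offset":[0,0,-0.3],"yaw":-0.2,"jaw":-0.2},{"offset":[0,0,0],"yaw":0,"jaw":-0.2}]'; python3 - <<'E'
from seg import *
c=env.camera("side");s=env.camera("top")
a=np.hstack([cv2.resize(x,None,fx=3,fy=3,interpolation=0) for x in(s["frame"][200:300,90:220],c["frame"][305:405,200:330])])
cv2.imwrite("pics/c2.png",a[:,:,::-1])
E
```

```text
time: 3.5
tcp_pos: [475.9, 247.5, 81.2]
tcp_rot: [0.688, 0.726, -0.0, -0.0]
force: [-0.1, 0.6, -0.3]
gripper_width: 0.597
```

View pics/c2.png

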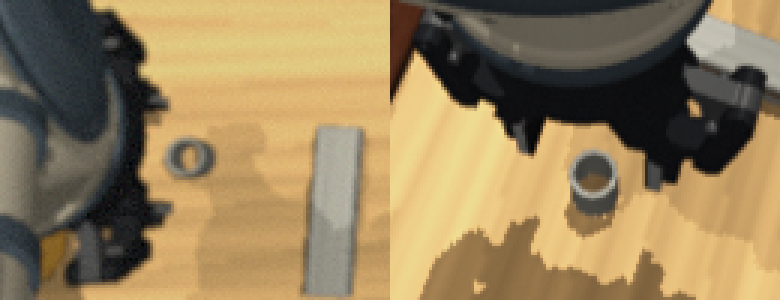

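```bash
python3 - <<'E'
from seg import *
c=env.camera("top")
for s in(-1,1):
  for z in (62,67,75): print(s,z,proj(c,(475.9+s*25.5,247.5-11,z)).round(1))
print(proj(c,(478.5,245.5,28)),env.read_state()["tcp_pos"])
E
python3 -m handwheel '[{"offset":[0,0,0],"yaw":0,"jaw":-0.2},{"offset":[0.06,-0.05,-0.5],"yaw":0,"jaw":-0.2},{"offset":[0,0,-0.5],"yaw":0,"jaw":-0.2},{"offset":[0,0,-0.3],"yaw":0,"jaw":-0.2},{"offset":[0,0,-0.2],"yaw":0,"jaw":-0.2},{"offset":[0,0,0],"yaw":0,"jaw":-0.2},{"offset":[0,0,0],"yaw":0,"jaw":-0.2},{"offset":[0,0,0],"yaw":0,"jaw":-0.2}]'
```

```text
-1 62 [149.1 267.1]
-1 67 [148.2 267.1]
-1 75 [146.8 266.9]
1 62 [149.8 237.3]
1 67 [148.9 237. ]
1 75 [147.5 236.5]
[150.10488386 251.97342681] [476.66905706 247.4310341   82.48421515]
time: 4.65
tcp_pos: [478.6, 245.0, 21.7]
tcp_rot: [0.689, 0.725, 0.0, 0.0]
force: [0.6, -0.2, 0.0]
gripper_width: 0.601
```

```bash
python3 -m handwheel '[{"offset":[0,0,-0.07],"yaw":0,"jaw":-0.2},{"offset":[0,0,0],"yaw":0,"jaw":0.2},{"offset":[0,0,0],"yaw":0,"jaw":0.6},{"offset":[0,0,0],"yaw":0,"jaw":1},{"offset":[0,0,0],"yaw":0,"jaw":1},{"offset":[0,0,0],"yaw":0,"jaw":1},{"offset":[0,0,0],"yaw":0,"jaw":1},{"offset":[0,0,0],"yaw":0,"jaw":1}]'
```

```text
time: 5.65
tcp_pos: [478.4, 244.9, 18.7]
tcp_rot: [0.689, 0.725, 0.0, 0.0]
force: [-1.3, -0.2, 4.9]
gripper_width: 0.257
```

```bash
python3 -m handwheel '[{"offset":[0,0,1],"yaw":0,"jaw":1},{"offset":[0.3,-0.3,1],"yaw":0,"jaw":1},{"offset":[0.7,-1,0],"yaw":0,"jaw":1},{"offset":[0.7,-1,0],"yaw":0,"jaw":1},{"offset":[0.7,-1,0],"yaw":0,"jaw":1},{"offset":[0.7,-1,0],"yaw":0,"jaw":1},{"offset":[0.7,-1,0],"yaw":0,"jaw":1},{"offset":[0.59,-1,0],"yaw":0,"jaw":1}]'; python3 -m handwheel '[{"offset":[0,-1,0],"yaw":0,"jaw":1},{"offset":[0,-0.92,0],"yaw":0,"jaw":1},{"offset":[0,0,-0.5],"yaw":0,"jaw":1},{"offset":[0,0,-0.5],"yaw":0,"jaw":1},{"offset":[0,0,0],"yaw":0,"jaw":1},{"offset":[0,0,0],"yaw":0,"jaw":1},{"offset":[0,0,0],"yaw":0,"jaw":1},{"offset":[0,0,0],"yaw":0,"jaw":1}]'
```

```text
time: 6.65
tcp_pos: [654.8, -8.6, 98.4]
tcp_rot: [0.689, 0.725, 0.0, -0.0]
force: [0.3, 0.9, -0.2]
gripper_width: 0.257
time: 7.65
tcp_pos: [654.3, -83.8, 59.1]
tcp_rot: [0.689, 0.725, 0.0, 0.0]
force: [-0.5, 1.1, -0.6]
gripper_width: 0.258
```

```bash
python3 -m handwheel '[{"offset":[-0.01,-0.01,-0.4],"yaw":0,"jaw":1},{"offset":[0,0,-0.2],"yaw":0,"jaw":1},{"offset":[0,0,-0.04],"yaw":0,"jaw":1},{"offset":[0,0,0],"yaw":0,"jaw":1},{"offset":[0,0,0],"yaw":0,"jaw":1},{"offset":[0,0,0],"yaw":0,"jaw":0.2},{"offset":[0,0,0],"yaw":0,"jaw":-0.2},{"offset":[0,0,0],"yaw":0,"jaw":-0.2}]'; python3 -m handwheel '[{"offset":[0,0,0.5],"yaw":0,"jaw":-0.2},{"offset":[0,0,1],"yaw":0,"jaw":-0.2},{"offset":[-1,0,0.5],"yaw":0,"jaw":-0.2},{"offset":[-1,0,0],"yaw":0,"jaw":-0.2},{"offset":[-1,0,0],"yaw":0,"jaw":-0.2},{"offset":[-1,0,0],"yaw":0,"jaw":-0.2},{"offset":[-1,0,0],"yaw":0,"jaw":-0.2},{"offset":[-0.66,-0.1,0],"yaw":0,"jaw":-0.2}]'; python3 - <<'E'
from seg import *
gfit(dict(slide_28=(654,-83)),14,("top",))
c=env.camera("side");s=env.camera("top")
a=np.hstack([cv2.resize(x,None,fx=3,fy=3,interpolation=0) for x in(s["frame"][100:280,280:410],c["frame"][100:280,200:330])])
cv2.imwrite("pics/c3.png",a[:,:,::-1])
E
```

```text
time: 8.65
tcp_pos: [653.6, -84.3, 32.6]
tcp_rot: [0.689, 0.725, -0.0, -0.0]
force: [-0.2, 0.3, 0.1]
gripper_width: 0.595
time: 9.65
tcp_pos: [425.7, -88.1, 114.0]
tcp_rot: [0.689, 0.725, 0.0, 0.0]
force: [1.0, -0.5, -0.5]
gripper_width: 0.603
top slide_28 [650.8 -86.6] err 0.14 167
```

View pics/c3.png

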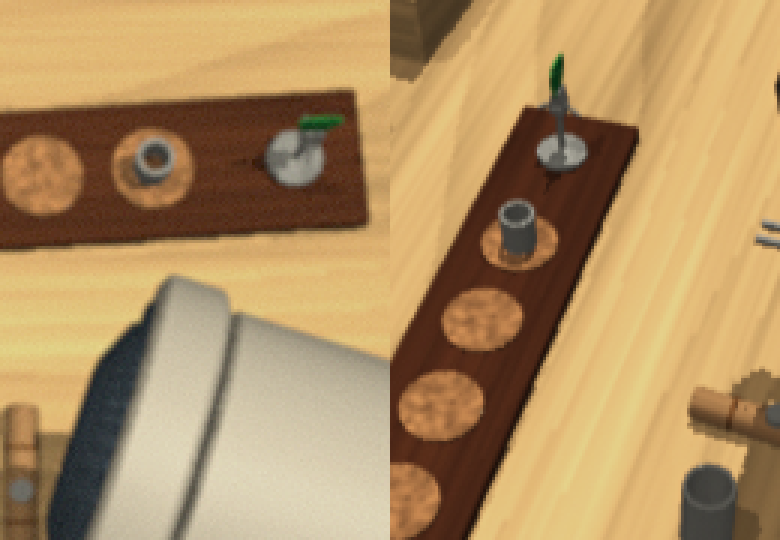

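The 28 mm slide stands centred on the spot next to the clip: in the top view it's at (331,155), and the side view agrees. Next is the 41 mm slide.

```bash
python3 -m handwheel '[{"offset":[0.04,-0.01,0],"yaw":0,"jaw":-0.2},{"offset":[0,0,-0.9],"yaw":0,"jaw":-0.2},{"offset":[0,0,-0.7],"yaw":0,"jaw":-0.2},{"offset":[0,0,-0.4],"yaw":0,"jaw":-0.2},{"offset":[0,0,-0.15],"yaw":0,"jaw":-0.2},{"offset":[0,0,0],"yaw":0,"jaw":-0.2},{"offset":[0,0,0],"yaw":0,"jaw":0.2},{"offset":[0,0,0],"yaw":0,"jaw":0.6}]'; python3 -m handwheel '[{"offset":[0,0,0],"yaw":0,"jaw":1},{"offset":[0,0,0],"yaw":0,"jaw":1},{"offset":[0,0,0],"yaw":0,"jaw":1},{"offset":[0,0,0],"yaw":0,"jaw":1},{"offset":[0,0,0.9],"yaw":0,"jaw":1},{"offset":[0,0,0.9],"yaw":0,"jaw":1},{"offset":[0,0,0],"yaw":0,"jaw":1},{"offset":[0,0,0],"yaw":0,"jaw":1}]'
```

```text
time: 10.8
tcp_pos: [429.3, -88.8, 27.7]
tcp_rot: [0.689, 0.725, 0.0, 0.001]
force: [0.0, 0.9, 11.3]
gripper_width: 0.302
time: 11.8
tcp_pos: [428.8, -88.7, 98.9]
tcp_rot: [0.689, 0.725, 0.0, 0.0]
force: [-0.7, 1.5, -1.5]
gripper_width: 0.301
```

```bash
python3 -m handwheel '[{"offset":[0.9,0.3,0],"yaw":0,"jaw":1},{"offset":[1,0.4,0],"yaw":0,"jaw":1},{"offset":[1,0.4,0],"yaw":0,"jaw":1},{"offset":[1,0.4,0],"yaw":0,"jaw":1},{"offset":[1,0.37,0],"yaw":0,"jaw":1},{"offset":[0.67,0,0],"yaw":0,"jaw":1},{"offset":[0,0,-0.5],"yaw":0,"jaw":1},{"offset":[0,0,-0.4],"yaw":0,"jaw":1}]'
```

```text
time: 12.8
tcp_pos: [650.7, -13.7, 60.5]
tcp_rot: [0.689, 0.725, -0.001, -0.001]
force: [0.5, -0.3, -0.3]
gripper_width: 0.301
```

```bash
python3 -m handwheel '[{"offset":[0.02,0,-0.3],"yaw":0,"jaw":1},{"offset":[0,0,-0.15],"yaw":0,"jaw":1},{"offset":[0,0,-0.04],"yaw":0,"jaw":1},{"offset":[0,0,0],"yaw":0,"jaw":1},{"offset":[0,0,0],"yaw":0,"jaw":1},{"offset":[0,0,0],"yaw":0,"jaw":0.2},{"offset":[0,0,0],"yaw":0,"jaw":-0.2},{"offset":[0,0,0],"yaw":0,"jaw":-0.2}]'; python3 -m handwheel '[{"offset":[0,0,0.5],"yaw":0,"jaw":-0.2},{"offset":[0,0,1],"yaw":0,"jaw":-0.2},{"offset":[-0.8,-0.9,0.8],"yaw":0,"jaw":-0.2},{"offset":[-0.8,-1,0],"yaw":0,"jaw":-0.2},{"offset":[-0.8,-1,0],"yaw":0,"jaw":-0.2},{"offset":[-0.8,-1,0],"yaw":0,"jaw":-0.2},{"offset":[-0.8,-1,0],"yaw":0,"jaw":-0.2},{"offset":[-0.63,-1,0],"yaw":0,"jaw":-0.2}]'; python3 - <<'E'
from seg import *
gfit(dict(slide_28=(654,-83),slide_41=(650,-14)),14,("top",))
print(env.read_state()["tcp_pos"])
c=env.camera("side");s=env.camera("top")
a=np.hstack([cv2.resize(x,None,fx=3,fy=3,interpolation=0) for x in(s["frame"][100:280,240:370],c["frame"][100:280,200:330])])
cv2.imwrite("pics/c4.png",a[:,:,::-1])
E
```

```text
time: 13.8
tcp_pos: [652.4, -13.9, 43.4]
tcp_rot: [0.689, 0.725, 0.0, 0.0]
force: [0.1, -0.2, -0.7]
gripper_width: 0.606
time: 14.8
tcp_pos: [466.2, -251.2, 136.7]
tcp_rot: [0.689, 0.725, 0.0, 0.001]
force: [0.8, -0.1, 0.4]
gripper_width: 0.602
top slide_28 [650.8 -86.6] err 0.14 167
top slide_41 [616.8   5.9] err 0.8 260
[ 464.16679497 -255.0385252   136.68191444]
```

View pics/c4.png

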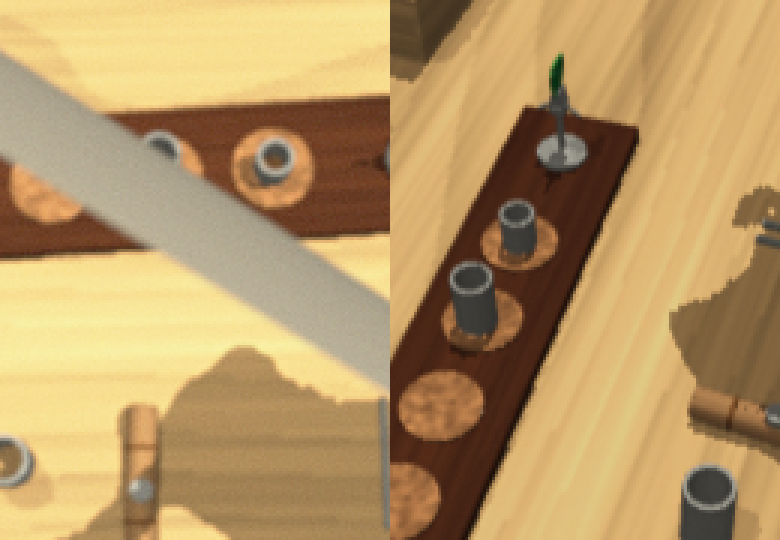

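The side view shows the 41 upright on spot 2, while the arm hides it in the top view, so I'll recheck it later. Settling above the 67 first.

```bash
python3 -m handwheel '[{"offset":[0,0,0],"yaw":0,"jaw":-0.4},{"offset":[0,0,-0.5],"yaw":0,"jaw":-0.4},{"offset":[0,0,-0.3],"yaw":0,"jaw":-0.4},{"offset":[0,0,0],"yaw":0,"jaw":-0.4},{"offset":[0,0,0],"yaw":0,"jaw":-0.4},{"offset":[0,0,0],"yaw":0,"jaw":-0.4},{"offset":[0,0,0],"yaw":0,"jaw":-0.4},{"offset":[0,0,0],"yaw":0,"jaw":-0.4}]'; python3 - <<'E'
from seg import *
gfit(dict(slide_28=(654,-83),slide_41=(650,-14)),14,("top",))
gfit(dict(slide_54=(470,81)),0,("top",))
E
```

```text
time: 15.95
tcp_pos: [467.2, -250.0, 103.5]
tcp_rot: [0.689, 0.725, 0.0, 0.0]
force: [0.7, -0.4, 0.7]
gripper_width: 0.697
top slide_28 [650.8 -87.1] err 0.14 169
top slide_41 [651.5 -15.7] err 0.08 254
top slide_54 [470.8  80.5] err 0.08 287
```

```bash
python3 -m handwheel '[{"offset":[-0.04,0,-0.6],"yaw":0,"jaw":-0.4},{"offset":[0,0,-0.5],"yaw":0,"jaw":-0.4},{"offset":[0,0,-0.3],"yaw":0,"jaw":-0.4},{"offset":[0,0,0],"yaw":0,"jaw":-0.4},{"offset":[0,0,0],"yaw":0,"jaw":-0.1},{"offset":[0,0,0],"yaw":0,"jaw":0.3},{"offset":[0,0,0],"yaw":0,"jaw":1},{"offset":[0,0,0],"yaw":0,"jaw":1}]'; python3 -m handwheel '[{"offset":[0,0,0],"yaw":0,"jaw":1},{"offset":[0,0,0],"yaw":0,"jaw":1},{"offset":[0,0,0],"yaw":0,"jaw":1},{"offset":[0,0,0.8],"yaw":0,"jaw":1},{"offset":[0,0,1],"yaw":0,"jaw":1},{"offset":[0,0,1],"yaw":0,"jaw":1},{"offset":[0,0,0],"yaw":0,"jaw":1},{"offset":[0,0,0],"yaw":0,"jaw":1}]'
```

```text
time: 17.05
tcp_pos: [466.0, -250.2, 48.1]
tcp_rot: [0.689, 0.725, 0.0, 0.001]
force: [-0.5, -0.0, 7.6]
gripper_width: 0.372
time: 18.05
tcp_pos: [465.3, -249.7, 159.0]
tcp_rot: [0.689, 0.725, -0.0, -0.0]
force: [-0.6, 0.0, -1.9]
gripper_width: 0.37
```

```bash
python3 -m handwheel '[{"offset":[0.3,0.6,0],"yaw":0,"jaw":1},{"offset":[0.5,1,0],"yaw":0,"jaw":1},{"offset":[0.5,1,0],"yaw":0,"jaw":1},{"offset":[0.5,1,0],"yaw":0,"jaw":1},{"offset":[0.5,1,0],"yaw":0,"jaw":1},{"offset":[0.5,1,0],"yaw":0,"jaw":1},{"offset":[0.5,1,0],"yaw":0,"jaw":1},{"offset":[0.5,1,0],"yaw":0,"jaw":1}]'; python3 -m handwheel '[{"offset":[0.4,1,0],"yaw":0,"jaw":1},{"offset":[0.27,0.81,0],"yaw":0,"jaw":1},{"offset":[0,0,-0.6],"yaw":0,"jaw":1},{"offset":[0,0,-0.8],"yaw":0,"jaw":1},{"offset":[0,0,-0.6],"yaw":0,"jaw":1},{"offset":[0,0,0],"yaw":0,"jaw":1},{"offset":[0,0,0],"yaw":0,"jaw":1},{"offset":[0,0,0],"yaw":0,"jaw":1}]'
```

```text
time: 19.05
tcp_pos: [617.4, 55.5, 157.6]
tcp_rot: [0.689, 0.725, -0.001, -0.001]
force: [0.2, -0.9, -1.0]
gripper_width: 0.376
time: 20.05
tcp_pos: [645.0, 126.6, 80.2]
tcp_rot: [0.689, 0.725, 0.001, 0.0]
force: [0.5, -0.6, -1.3]
gripper_width: 0.372
```

```bash
python3 -m handwheel '[{"offset":[-0.02,0,-0.3],"yaw":0,"jaw":1},{"offset":[0,0,-0.14],"yaw":0,"jaw":1},{"offset":[0,0,0],"yaw":0,"jaw":1},{"offset":[0,0,0],"yaw":0,"jaw":1},{"offset":[0,0,0],"yaw":0,"jaw":0.5},{"offset":[0,0,0],"yaw":0,"jaw":0},{"offset":[0,0,0],"yaw":0,"jaw":-0.4},{"offset":[0,0,0],"yaw":0,"jaw":-0.4}]'; python3 -m handwheel '[{"offset":[0,0,0.5],"yaw":0,"jaw":-0.4},{"offset":[0,0,1],"yaw":0,"jaw":-0.4},{"offset":[-0.6,-0.1,0.7],"yaw":0,"jaw":-0.4},{"offset":[-1,-0.3,0],"yaw":0,"jaw":-0.3},{"offset":[-1,-0.3,0],"yaw":0,"jaw":-0.3},{"offset":[-1,-0.3,0],"yaw":0,"jaw":-0.3},{"offset":[-0.7,-0.1,0],"yaw":0,"jaw":-0.3},{"offset":[0,0,0],"yaw":0,"jaw":-0.3}]'; python3 -m handwheel '[{"offset":[0,0,0],"yaw":0,"jaw":-0.3},{"offset":[0,0,0],"yaw":0,"jaw":-0.3},{"offset":[0,0,0],"yaw":0,"jaw":-0.3},{"offset":[0,0,0],"yaw":0,"jaw":-0.3},{"offset":[0,0,0],"yaw":0,"jaw":-0.3},{"offset":[0,0,0],"yaw":0,"jaw":-0.3},{"offset":[0,0,0],"yaw":0,"jaw":-0.3},{"offset":[0,0,0],"yaw":0,"jaw":-0.3}]';python3 - <<'E'
from seg import *
gfit(dict(slide_28=(654,-83),slide_41=(650,-14),slide_67=(643,124)),14,("top",))
gfit(dict(slide_54=(470,81)),0,("top",))
c=env.camera("side");s=env.camera("top")
a=np.hstack([cv2.resize(x,None,fx=3,fy=3,interpolation=0) for x in(s["frame"][100:280,190:320],c["frame"][150:330,180:310])])
cv2.imwrite("pics/c5.png",a[:,:,::-1])
E
```

```text
time: 21.05
tcp_pos: [643.5, 126.5, 61.5]
tcp_rot: [0.689, 0.725, -0.0, -0.0]
force: [0.5, -0.4, 0.3]
gripper_width: 0.699
time: 22.05
tcp_pos: [469.8, 82.3, 149.8]
tcp_rot: [0.689, 0.725, -0.0, -0.0]
force: [1.4, 0.4, -0.4]
gripper_width: 0.65
time: 23.05
tcp_pos: [471.6, 82.5, 149.7]
tcp_rot: [0.689, 0.725, -0.0, -0.0]
force: [-0.1, -0.7, 0.6]
gripper_width: 0.649
top slide_28 [650.8 -87.1] err 0.14 168
top slide_41 [651.4 -15.5] err 0.08 251
top slide_67 [631.5 125.1] err 0.66 1404
top slide_54 [477.2 104. ] err 0.86 2125
```

View pics/c5.png

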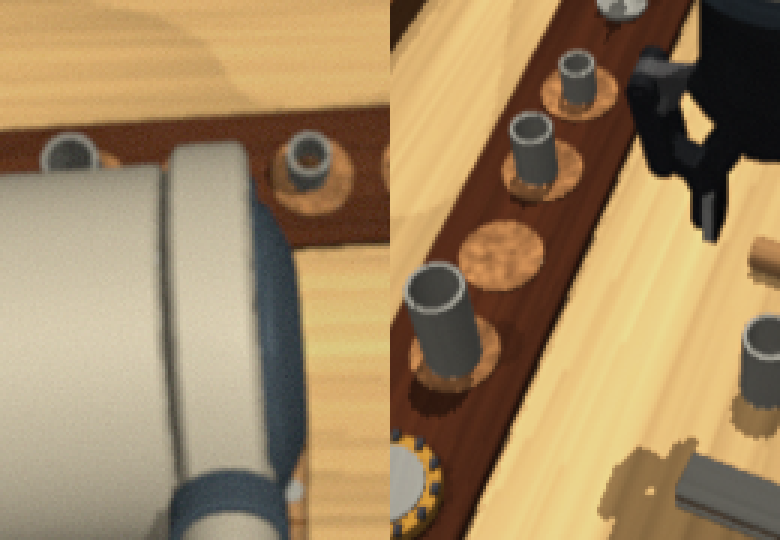

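The 67 is upright on the far spot and the jaws are over the 54, so I'll descend.

```bash
python3 -m handwheel '[{"offset":[0,0,-0.8],"yaw":0,"jaw":-0.3},{"offset":[0,0,-1],"yaw":0,"jaw":-0.3},{"offset":[0,0,-0.7],"yaw":0,"jaw":-0.3},{"offset":[0,0,-0.3],"yaw":0,"jaw":-0.3},{"offset":[0,0,0],"yaw":0,"jaw":-0.3},{"offset":[0,0,0],"yaw":0,"jaw":0},{"offset":[0,0,0],"yaw":0,"jaw":0.4},{"offset":[0,0,0],"yaw":0,"jaw":1}]'; python3 -m handwheel '[{"offset":[0,0,0],"yaw":0,"jaw":1},{"offset":[0,0,0],"yaw":0,"jaw":1},{"offset":[0,0,0],"yaw":0,"jaw":1},{"offset":[0,0,0.8],"yaw":0,"jaw":1},{"offset":[0,0,1],"yaw":0,"jaw":1},{"offset":[0,0,0.7],"yaw":0,"jaw":1},{"offset":[0,0,0],"yaw":0,"jaw":1},{"offset":[0,0,0],"yaw":0,"jaw":1}]'
```

```text
time: 24.25
tcp_pos: [472.2, 82.6, 38.8]
tcp_rot: [0.689, 0.725, 0.001, 0.001]
force: [-1.1, -0.3, 11.1]
gripper_width: 0.334
time: 25.25
tcp_pos: [471.3, 82.5, 137.5]
tcp_rot: [0.689, 0.725, 0.0, 0.0]
force: [-0.5, -0.6, -1.5]
gripper_width: 0.335
```

```bash
python3 -m handwheel '[{"offset":[0.7,-0.3,0],"yaw":0,"jaw":1},{"offset":[1,-0.37,0],"yaw":0,"jaw":1},{"offset":[1,0,0],"yaw":0,"jaw":1},{"offset":[1,0,0],"yaw":0,"jaw":1},{"offset":[0.7,0,0],"yaw":0,"jaw":1},{"offset":[0,0,0],"yaw":0,"jaw":1},{"offset":[0,0,-0.8],"yaw":0,"jaw":1},{"offset":[0,0,-0.8],"yaw":0,"jaw":1}]'; python3 -m handwheel '[{"offset":[0,0,-0.3],"yaw":0,"jaw":1},{"offset":[0,0,-0.2],"yaw":0,"jaw":1},{"offset":[0,0,-0.02],"yaw":0,"jaw":1},{"offset":[0,0,0],"yaw":0,"jaw":1},{"offset":[0,0,0],"yaw":0,"jaw":1},{"offset":[0,0,0],"yaw":0,"jaw":1},{"offset":[0,0,0],"yaw":0,"jaw":1},{"offset":[0,0,0],"yaw":0,"jaw":1}]'
```

```text
time: 26.25
tcp_pos: [646.3, 55.8, 72.1]
tcp_rot: [0.689, 0.725, -0.001, -0.001]
force: [0.4, -0.7, -0.7]
gripper_width: 0.332
time: 27.25
tcp_pos: [647.7, 55.7, 52.9]
tcp_rot: [0.689, 0.725, 0.0, 0.0]
force: [-0.3, -0.2, 0.4]
gripper_width: 0.335
```

```bash
python3 -m handwheel '[{"offset":[0,0,0],"yaw":0,"jaw":0.5},{"offset":[0,0,0],"yaw":0,"jaw":0},{"offset":[0,0,0],"yaw":0,"jaw":-0.3},{"offset":[0,0,0],"yaw":0,"jaw":-0.3},{"offset":[0,0,0.5],"yaw":0,"jaw":-0.3},{"offset":[0,0,1],"yaw":0,"jaw":-0.3},{"offset":[0,0,1],"yaw":0,"jaw":-0.3},{"offset":[-0.6,0.3,0.5],"yaw":0,"jaw":-0.3}]'; python3 -m handwheel '[{"offset":[-1,1,0],"yaw":0,"jaw":-0.3},{"offset":[-1,1,0],"yaw":0,"jaw":-0.3},{"offset":[-1,1,0],"yaw":0,"jaw":-0.3},{"offset":[-1,1,0],"yaw":0,"jaw":-0.3},{"offset":[-0.5,1,0],"yaw":0,"jaw":-0.3},{"offset":[0,1,0],"yaw":0,"jaw":-0.3},{"offset":[0,1,0],"yaw":0,"jaw":-0.3},{"offset":[0,0,0],"yaw":0,"jaw":-0.3}]';python3 - <<'E'
from seg import *
gfit(dict(slide_28=(654,-83),slide_41=(650,-14),slide_54=(647,55),slide_67=(643,124)),14,("top",))
c=env.camera("side");s=env.camera("top")
a=np.hstack([cv2.resize(s["frame"][110:310,130:410],None,fx=1.8,fy=1.8,interpolation=0),cv2.resize(c["frame"][120:320,170:330],None,fx=1.8,fy=1.8,interpolation=0)])
cv2.imwrite("pics/c6.png",a[:,:,::-1])
for k,n in enumerate(("28","41","54","67")): # true spot base centre vs slide silhouettes in side, top-frame bias aside
    pass
for cam in("top","side"):
    print(cam,[(round(r["conf"],2),onz(c if cam=="side" else s,r["centre"],14)[:2].round(1).tolist()) for r in env.pinpoint(cam,"slide_28")],[onz(c if cam=="side" else s,r["centre"],0)[:2].round(1).tolist() for r in env.pinpoint(cam,"kazoo")[:1]])
E
```

```text
time: 28.25
tcp_pos: [625.2, 67.3, 175.1]
tcp_rot: [0.689, 0.725, 0.001, 0.001]
force: [-1.2, 0.9, -0.4]
gripper_width: 0.652
time: 29.25
tcp_pos: [443.5, 350.1, 172.9]
tcp_rot: [0.688, 0.726, 0.001, -0.0]
force: [0.3, -0.7, -0.4]
gripper_width: 0.65
top slide_28 [651.3 -87. ] err 0.17 165
top slide_41 [651.2 -15.4] err 0.09 247
top slide_54 [646.3  53.1] err 0.06 341
top slide_67 [641.9 124.2] err 0.07 464
top [(0.95, [643.1, 124.1]), (0.75, [650.3, 57.1]), (0.73, [654.3, -82.2]), (0.54, [648.2, -8.2])] [[450.8, -2.3]]
side [] []
```

View pics/c6.png

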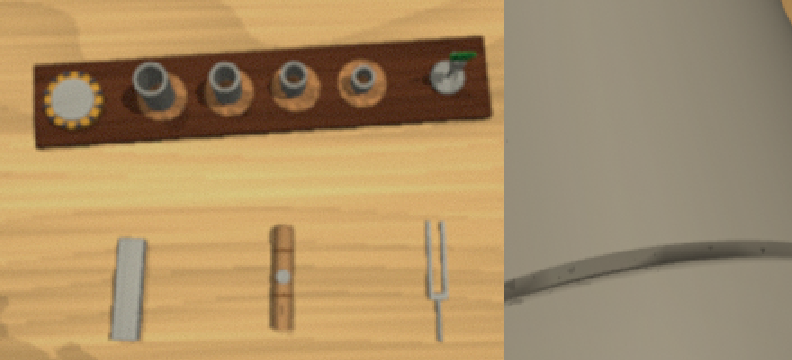

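```bash
python3 -c "
from bench import env
print(env.sign_off(), env.read_state()['time'])"
```

```text
the job is handed in; nothing more can be done
the job is handed in; nothing more can be done
```

All four slides are standing upright on their cork spots in height order. The 28 mm is next to the clip stand with the green pick, then the 41, 54 and 67 mm out to the far spot. I handed the job in at about 29 s of the 96 s allowed.

**Position:** the final top-camera fits put each slide within about 2 mm of its spot's centre. The 28 mm fit is the least certain, because the tube is small and the fit was noisy.

**Other goods:** the kazoo and the other goods look untouched in the top picture. One estimate put the kazoo about 6 mm from its first reading, but the robot never touched it, so I took that as detector scatter.

**Checks that failed or disagreed:**
- **Final side view:** the arm blocked it, so the end state was checked only from above. Earlier side pictures showed the 28, 41 and 67 upright on their spots; the 54 was never seen from the side after placing.
- **Camera offset:** the two cameras differed by a steady 2 mm in x and 5 mm in y or so. I worked from differences within the top camera to cancel it.
- **Point detector:** it scattered by up to about 8 mm around the fits, so I gave it little weight.

The highest force I saw was about 11 N, while gripping.

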